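# Line up the scale's check weights by size on their tray

## Robot

A 6-joint arm with a two-finger parallel gripper is mounted at the origin on the work surface; the furniture and walls round the work are solid. World frame = base frame: x ahead of the robot, y to its left, z up, the work surface at z = 0. Lengths are in m, angles in rad, forces in N, time in s.
With the tool pointing down it reaches from about 0.275 to 0.975 m from the base axis. Payload 8.4 kg.
Tool frame: the origin (TCP) lies midway between the tips of the shut fingers; the grasp point (between the pads) lies 19 mm behind it; z points along the fingers, x is the direction in which the jaws open and shut, and the axes are right-handed (so a half turn about z gives the same grasp; the last joint's range is limited). The gripper opens to 92 mm and grips with 3 to 60 N. Pads are 20 mm wide; open, the fingers measure 128 mm over their backs; the gripper's body (75 mm by 189 mm) begins 69 mm behind the grasp point.
Start: joints at [1.221, 0.353, 1.633, -0, 1.155, -0.002], TCP at [0.213, 0.588, 0.194] pointing down, gripper open.
Joint ranges: [-2.63, 2.63], [-0.92, 2.1], [0.06, 2.66], [-1.3, 4.44], [0, 2.69], [-3.02, 3.02]. Speed limits (rad/s): [2.22, 2.22, 2.79, 3.14, 3.14, 3.14].

## Interface

Orientations are given as a 3x3 rotation matrix whose columns are the frame's x, y, z axes.
In Python, from rig import env, grab_frame, get_calibration gives the robot as it stands.
- The arm moves only by the tool play_rows, never from a script. Its argument "series" is a list of rows, each a list of 5 numbers: the shift along the world's x, y, z normalised to -1 to 1, where 1 is 0.25 m, then the turn about the world's z normalised to -1 to 1, where 1 is 1.5 rad, then the opening, from 0 (shut) to 1 (fully open). In form: [[tx, ty, tz, yaw, hand], ...]. A call has 1 to 20 rows; each row shifts and turns the commanded pose from where the row before left it; what a row does not reach is not made up. A row lasts 1/8 s, in which the tool goes at most 62.5 mm and 10.7 degrees, less where a joint would pass 70% of its speed; a pose out of reach is approached as far as the arm can. A call with a number of a shift or a turn outside -1 to 1 is refused whole. A call with a gripper value outside its range is refused whole. The fingers move at their own pace and stop on an object; "grip_force" is the grip in N (left out, the last holds). Time passes only in rows, so rows that do not move let the fingers close. It gives the time, the measured TCP pose, the force and the opening at its end, in the units of the state.
- env.sense(): the state, without advancing time (a new reading comes with each control period).
- grab_frame(name): name is "scene" or "side" or "wrist"; returns the picture (480x640x3 uint8, red, green, blue); there is no depth.
- get_calibration(name): a dict with "intrinsics" (3x3 intrinsics, pixels), "camera_from_world" (4x4, takes a point from world to camera coordinates). Camera axes: x right, y up, looking along -z (the intrinsics and any distortion apply to the point x, -y, -z); pixel columns grow to the right and rows downward; lengths in m; the calibration is good to about 2 mm. A picture is of the moment at which its call begins: read the wrist's pose just before it. get_calibration takes no time and is no camera call; for the wrist camera it gives the pose at the moment of the call.
- env.finish_job(): hands the job in, once; it reports no verdict.
The state is a dict: "time_s": time; "qpos": joint angles; "joint_velocities": joint speeds; "joint_torque": joint torques, N m; "position": TCP position; "eef_rot": TCP orientation; "force": force on the tool from outside, world axes, zero at the start; "torque": the same for the moment, N m; "finger_gap": finger opening in m.
Only numpy, scipy, OpenCV 4.12 (cv2) and the standard library are available. Lean on these libraries where they do the work, as an engineer would, in place of code of your own. Each camera call takes 0.05 s, during which the arm holds its last target. There are 200 camera calls.

## Task

The scale has been checked: clear the four steel check weights off its plate and stand them on the four pads of the wooden tray in order of size, one to a pad and centred on it, with the largest next to the ball-headed post and the smallest at the end with the low flat bar. Leave all of them standing upright, and never let one topple over on the way.

Things in the scene. Friction and masses are not known exactly. Their poses are not given: they have to be found in the camera images.
- weight_1_center (a point): the largest of four plain steel check weights (upright cylinder with a narrower lifting knob on top): body 40 mm in diameter and 42 mm high, 60 mm high with the knob (29 mm in diameter). The point is on its axis, half-way up the whole height, 30 mm above its underside; z is up. It starts upright on the round flat metal plate (198 mm in diameter, fixed) of the scale, whose surface is 60 mm above the bench.
- weight_2_center (a point): the second largest of four plain steel check weights (upright cylinder with a narrower lifting knob on top): body 32 mm in diameter and 34 mm high, 50 mm high with the knob (23 mm in diameter). The point is on its axis, half-way up the whole height, 25 mm above its underside; z is up. It starts upright on the round flat metal plate (198 mm in diameter, fixed) of the scale, whose surface is 60 mm above the bench.
- weight_3_center (a point): the third largest of four plain steel check weights (upright cylinder with a narrower lifting knob on top): body 24 mm in diameter and 27 mm high, 41 mm high with the knob (17 mm in diameter). The point is on its axis, half-way up the whole height, 20.5 mm above its underside; z is up. It starts upright on the round flat metal plate (198 mm in diameter, fixed) of the scale, whose surface is 60 mm above the bench.
- weight_4_center (a point): the smallest of four plain steel check weights (upright cylinder with a narrower lifting knob on top): body 17 mm in diameter and 22 mm high, 33 mm high with the knob (12 mm in diameter). The point is on its axis, half-way up the whole height, 16.5 mm above its underside; z is up. It starts upright on the round flat metal plate (198 mm in diameter, fixed) of the scale, whose surface is 60 mm above the bench.
- pad_1: black rubber pad, an end one of four alike in a row, 52 mm apart (centres), on a low wooden tray (50 x 260 x 8 mm, fixed) on the bench; pad 44 mm in diameter, 2 mm thick. Origin at the centre of its underside, so its top is 2 mm higher and 10 mm above the bench. y runs along the row (from pad_4 towards pad_1), x across it, z up.
- pad_2: black rubber pad, the second of four alike in a row, 52 mm apart (centres), on a low wooden tray (50 x 260 x 8 mm, fixed) on the bench; pad 44 mm in diameter, 2 mm thick. Origin at the centre of its underside, so its top is 2 mm higher and 10 mm above the bench. y runs along the row (from pad_4 towards pad_1), x across it, z up.
- pad_3: black rubber pad, the third of four alike in a row, 52 mm apart (centres), on a low wooden tray (50 x 260 x 8 mm, fixed) on the bench; pad 44 mm in diameter, 2 mm thick. Origin at the centre of its underside, so its top is 2 mm higher and 10 mm above the bench. y runs along the row (from pad_4 towards pad_1), x across it, z up.
- pad_4: black rubber pad, the other end one of four alike in a row, 52 mm apart (centres), on a low wooden tray (50 x 260 x 8 mm, fixed) on the bench; pad 44 mm in diameter, 2 mm thick. Origin at the centre of its underside, so its top is 2 mm higher and 10 mm above the bench. y runs along the row (from pad_4 towards pad_1), x across it, z up.
- post: the ball-headed steel post (38 mm above the tray's board, 22 mm foot) that stands at one end of the tray, 36 mm beyond the centre of the end pad there; at which end differs from start to start. Origin on its axis, at the board's top, 8 mm above the bench.
- bar: the low flat steel bar (44 mm across the tray, 8 mm wide, 6 mm high) at the other end of the tray, 36 mm beyond the end pad there. Origin at the centre of its underside.

How it is judged:
At the end, for the whole second after the job is handed in: each weight stands upright and at rest on its own pad, its axis within 12 mm of the pad's centre, in order of size from the largest on the pad next to the ball-headed post to the smallest on the pad next to the low bar; all released (((horizontal distance between post and pad_1 below 0.06 m and horizontal distance between weight_1_center and pad_1 below 0.012 m and horizontal distance between weight_2_center and pad_2 below 0.012 m and horizontal distance between weight_3_center and pad_3 below 0.012 m and horizontal distance between weight_4_center and pad_4 below 0.012 m) or (horizontal distance between post and pad_4 below 0.06 m and horizontal distance between weight_1_center and pad_4 below 0.012 m and horizontal distance between weight_2_center and pad_3 below 0.012 m and horizontal distance between weight_3_center and pad_2 below 0.012 m and horizontal distance between weight_4_center and pad_1 below 0.012 m)) and height (world z) of weight_1_center between 0.036 and 0.044 m and angle between each of weight_1_center, weight_2_center, weight_3_center, weight_4_center's own z axis and vertical below 0.1 rad and linear speed of each of weight_1, weight_2, weight_3, weight_4 below 0.02 m/s and height (world z) of weight_2_center between 0.031 and 0.039 m and height (world z) of weight_3_center between 0.0265 and 0.0345 m and height (world z) of weight_4_center between 0.0225 and 0.0305 m); the robot touches nothing.
It fails at once if a weight topples over (leans by more than 1 rad) (angle between any of weight_1_center, weight_2_center, weight_3_center, weight_4_center's own z axis and vertical above 1 rad).
It also fails if it takes over 80 s, if anything falls off the work surface, if the arm or the gripper's body presses on something with over 40 N, if the wrist force passes 120 N, or if a joint passes its speed limit or range.

## Working session

There is one attempt and no reset: what is moved stays moved. The work goes in short steps, Python scripts to look and compute and a tool call to move; the robot and the scene stay as the last step left them, time stands still between calls to the robot, and variables do not carry over. Pictures are saved under pics/ and viewed, about 12 in all and at most 16, crops included, and the job is handed in when it is done.

Besides the shell and the picture viewer there is one more tool, called after "Call:" as name(argument=value, ...), one argument or row to a line, values as JSON. play_rows: Moves the arm, as the interface text tells. Its arguments: {"type":"object","properties":{"series":{"type":"array"},"grip_force":{"type":"number"}},"required":["series"]}

```bash
mkdir -p pics; cat > h.py <<'E'
import numpy as np,cv2
from rig import env,grab_frame,get_calibration
def proj(P,c):
    p=c["camera_from_world"]@np.append(P,1); q=np.array([p[0],-p[1],-p[2]]); u=c["intrinsics"]@q; return u[:2]/u[2]
def back(u,v,z,c):
    M=np.array(c["camera_from_world"]);K=np.array(c["intrinsics"])
    d=np.linalg.solve(K,[u,v,1.]);d=M[:3,:3].T@(d*[1,-1,-1]);o=-M[:3,:3].T@M[:3,3]
    return o+d*(z-o[2])/d[2]
def snap(n,f): 
    im=grab_frame(n)[:,:,::-1].copy(); cv2.imwrite('pics/'+f,im); return im
E
python3 - <<'E'
from h import *
for n in("scene","side","wrist"):
    c=get_calibration(n);print(c);snap(n,n+'0.png')
s=env.sense();print(s)
E
```

```text
{'intrinsics': array([[494.50764321,   0.        , 330.16515198],
       [  0.        , 494.50764321, 234.25755321],
       [  0.        ,   0.        ,   1.        ]]), 'camera_from_world': array([[ 0.80528847, -0.5927323 ,  0.01337526, -0.07705183],
       [ 0.39079345,  0.54762865,  0.73985359, -0.437176  ],
       [-0.4458598 , -0.5905686 ,  0.67263494, -0.50890453],
       [ 0.        ,  0.        ,  0.        ,  1.        ]])}
{'intrinsics': array([[591.70363699,   0.        , 310.8006797 ],
       [  0.        , 591.70363699, 237.6539447 ],
       [  0.        ,   0.        ,   1.        ]]), 'camera_from_world': array([[ 0.34143581, -0.93973411, -0.01792743,  0.2565629 ],
       [ 0.7546914 ,  0.26273512,  0.60117481, -0.42467683],
       [-0.56023431, -0.21879228,  0.79891643, -0.61958096],
       [ 0.        ,  0.        ,  0.        ,  1.        ]])}
{'intrinsics': array([[374.14049809,   0.        , 325.0930192 ],
       [  0.        , 374.14049809, 230.70532077],
       [  0.        ,   0.        ,   1.        ]]), 'camera_from_world': array([[ 0.34033797,  0.94030121, -
[... 301 characters left out ...]
5048e-06,
        1.15523178e+00, -2.41600324e-03]), 'joint_velocities': array([ 0.001114  , -0.00041292, -0.00175121, -0.00073029, -0.00047617,
        0.00215971]), 'joint_torque': array([-1.10462581e-03, -5.94197631e+01, -3.34467852e+01,  6.95409626e-02,
        2.04199716e-02, -6.97376731e-05]), 'position': array([0.21286256, 0.58719756, 0.1938332 ]), 'eef_rot': array([[ 3.40793830e-01,  9.40137980e-01, -3.78383808e-04],
       [ 9.40137420e-01, -3.40794041e-01, -1.02597323e-03],
       [-1.09350735e-03, -6.08743037e-06, -9.99999402e-01]]), 'force': array([ 0.30100308,  0.62421174, -0.17525783]), 'torque': array([-0.01929908,  0.00117442, -0.08239405]), 'finger_gap': 0.09190768111827109}
```

View pics/scene0.png

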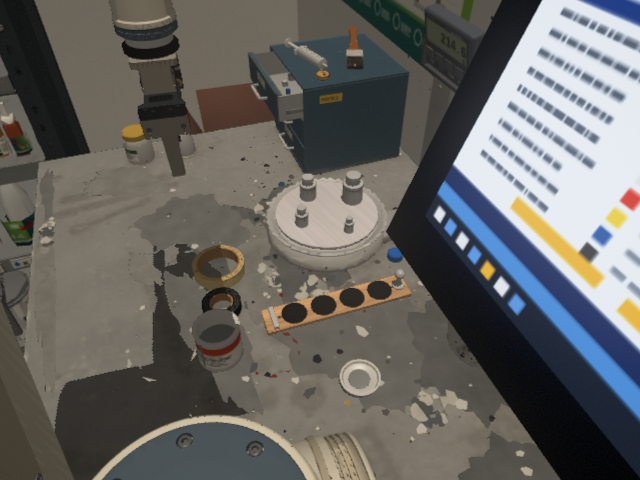

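View pics/wrist0.png

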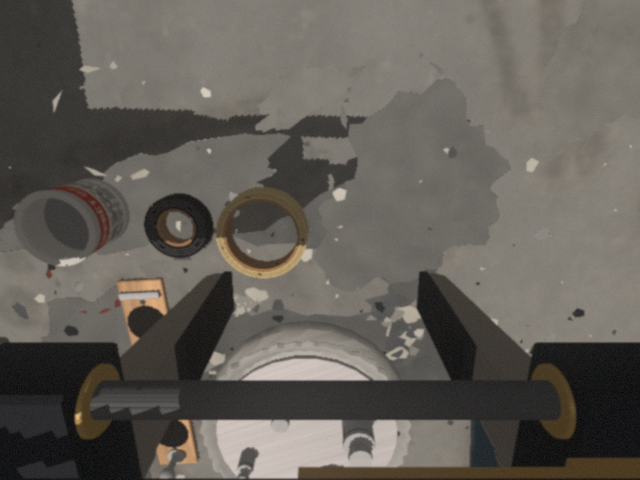

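View pics/side0.png

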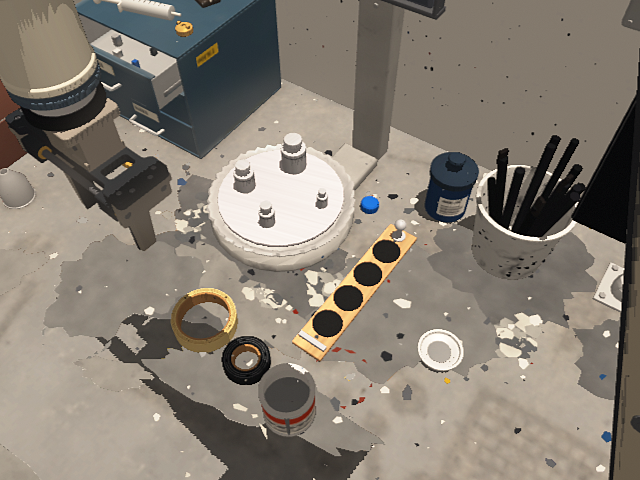

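```bash
python3 - <<'E'
from h import *
s=cv2.imread('pics/side0.png');t=cv2.imread('pics/scene0.png')
cv2.imwrite('pics/c1.png',cv2.resize(s[125:275,200:360],None,fx=4,fy=4,interpolation=2))
cv2.imwrite('pics/c2.png',cv2.resize(s[215:365,285:425],None,fx=4,fy=4,interpolation=2))
cv2.imwrite('pics/c3.png',cv2.resize(t[165:340,255:425],None,fx=3.4,fy=3.4,interpolation=2))
E
```

```text
(no output)
```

View pics/c1.png

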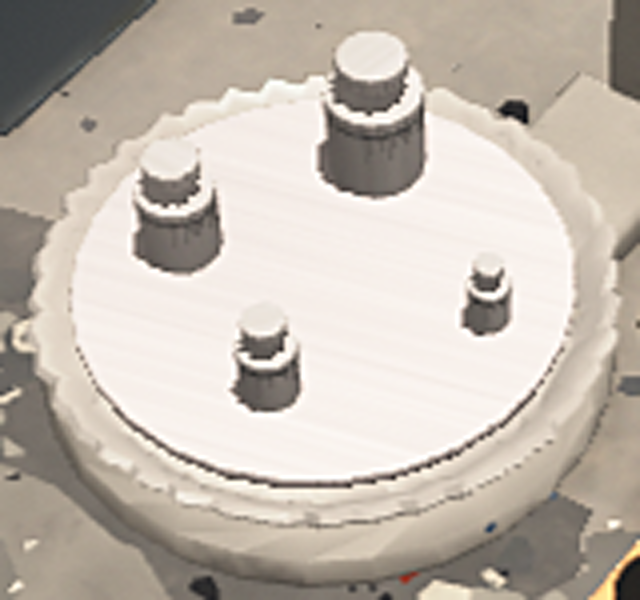

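View pics/c2.png

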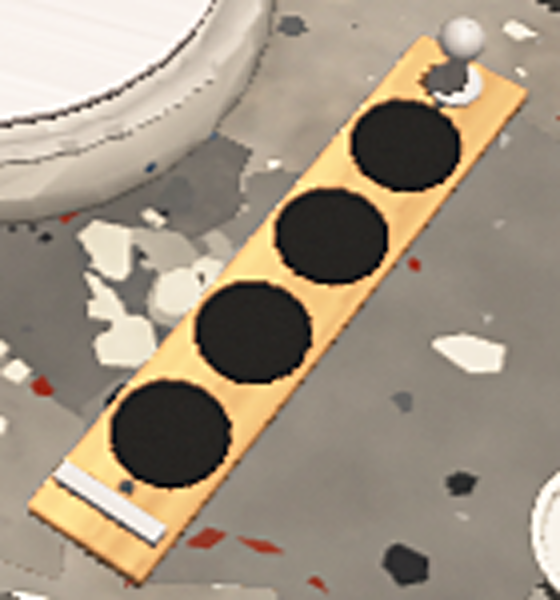

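View pics/c3.png

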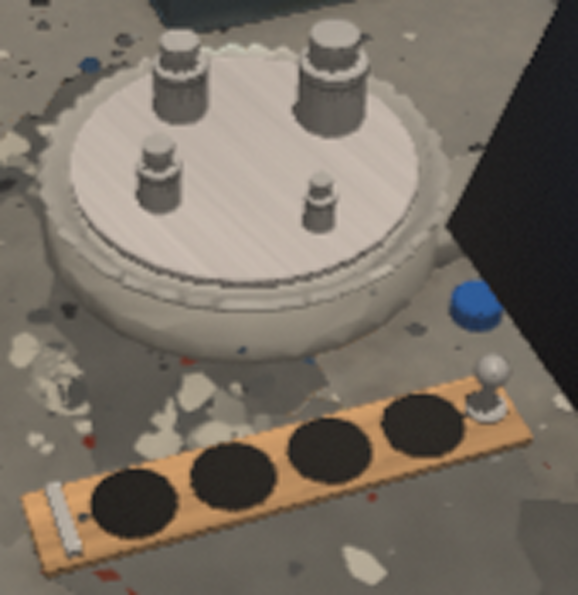

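```bash
cat > m.py <<'E'
from h import *
z=[.12,.11,.101,.093]+[.01]*4
A=np.array([(373,52),(170,157),(264,322),(489,266),(405,145),(331,236),(253,331),(170,433)])
B=np.array([(334,35),(181,41),(157,149),(321,183),(423,426),(330,450),(233,477),(134,503)])
A=(A+.5)/4-.5+[200,125]; A[4:]+=[85,90]
B=(B+.5)/3.4-.5+[255,165]
cs,ct=get_calibration("side"),get_calibration("scene")
P=[]
for a,b,zz in zip(A,B,z):
    p,q=back(*a,zz,cs),back(*b,zz,ct);P.append((p+q)/2);print(p.round(4),q.round(4),((p+q)/2).round(4))
P=np.array(P)
E
python3 - <<'E'
from m import *
D=P[4:];print(np.linalg.norm(np.diff(D,axis=0),axis=1),np.degrees(np.arctan2(*(D[0]-D[3])[1::-1])))
print(np.degrees(np.arctan2(*env.sense()['eef_rot'][1::-1,0])))
for c,uvs in((cs,[(18,75),(143,75),(80,0),(80,120)]),):
    # plate edge points in side crop
    print([back(200+u/4,125+v/4,.06,c).round(3) for u,v in[(73,290),(573,290),(320,487)]])
E
```

```text
[0.5031 0.4829 0.12  ] [0.5026 0.4829 0.12  ] [0.5029 0.4829 0.12  ]
[0.4349 0.5393 0.11  ] [0.4375 0.539  0.11  ] [0.4362 0.5391 0.11  ]
[0.3782 0.478  0.101 ] [0.3789 0.4763 0.101 ] [0.3785 0.4771 0.101 ]
[0.4368 0.4124 0.093 ] [0.4387 0.4112 0.093 ] [0.4378 0.4118 0.093 ]
[0.4223 0.3028 0.01  ] [0.425  0.3025 0.01  ] [0.4237 0.3027 0.01  ]
[0.3725 0.3176 0.01  ] [0.3759 0.3179 0.01  ] [0.3742 0.3178 0.01  ]
[0.3232 0.3326 0.01  ] [0.3254 0.3324 0.01  ] [0.3243 0.3325 0.01  ]
[0.2733 0.3475 0.01  ] [0.276  0.3476 0.01  ] [0.2747 0.3475 0.01  ]
[0.05172202 0.0520092  0.05184148] -16.76068601459151
70.07474169746484
[array([0.399, 0.57 , 0.06 ]), array([0.463, 0.387, 0.06 ]), array([0.343, 0.444, 0.06 ])]
```

Call:
play_rows(
  series=[
    [0.1125,-0.0877,0,0.01,0.5],
    [0.1125,-0.0877,0,0.01,0.5],
    [0.1125,-0.0877,0,0.01,0.5],
    [0.1125,-0.0877,0,0.007,0.5],
    [0.1125,-0.0877,0,0,0.5],
    [0.1125,-0.0877,0,0,0.5],
    [0.1125,-0.0877,0,0,0.5],
    [0.1125,-0.0877,0,0,0.5],
    [0,0,0,0,0.5],
    [0,0,0,0,0.5],
  ],
  grip_force=20,
)

```text
time_s: 1.4
position: [0.4375, 0.4123, 0.1942]
eef_rot: [[0.289, 0.957, -0.001], [0.957, -0.289, -0.0], [-0.0, -0.001, -1.0]]
force: [-0.7, 0.6, 0.2]
finger_gap: 0.0459
```

Call:
play_rows(
  series=[
    [0,0,-0.1,0,0.5],
    [0,0,-0.1,0,0.5],
    [0,0,-0.1,0,0.5],
    [0,0,-0.05,0,0.5],
    [0,0,0,0,0.5],
  ],
)

```text
time_s: 2.02
position: [0.4371, 0.4124, 0.1063]
eef_rot: [[0.287, 0.958, -0.001], [0.958, -0.287, -0.001], [-0.001, -0.001, -1.0]]
force: [-0.0, -0.2, 0.4]
finger_gap: 0.0457
```

```bash
python3 - <<'E'
from h import *
a=snap('scene','s1.png');w=snap('wrist','w1.png')
cv2.imwrite('pics/m1.png',np.hstack([cv2.resize(a[120:320,240:420],(400,444)),cv2.resize(w[280:480,200:400],(400,444))]))
E
```

```text
(no output)
```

View pics/m1.png

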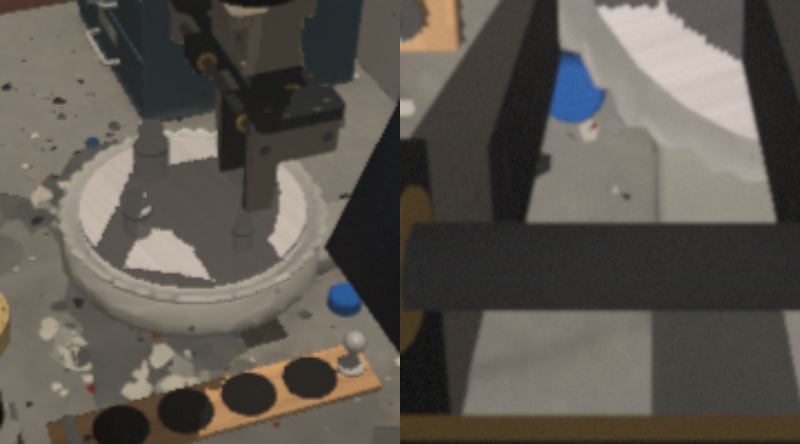

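Call:
play_rows(
  series=[
    [0,0,-0.06,0,0.5],
    [0,0,-0.06,0,0.5],
    [0,0,-0.04,0,0.5],
    [0,0,-0.009,0,0.5],
    [0,0,0,0,0.4],
    [0,0,0,0,0.3],
    [0,0,0,0,0.22],
    [0,0,0,0,0.1],
    [0,0,0,0,0],
    [0,0,0,0,0],
    [0,0,0,0,0],
    [0,0,0,0,0],
  ],
  grip_force=20,
)

```text
time_s: 3.62
position: [0.4382, 0.4124, 0.0648]
eef_rot: [[0.288, 0.958, 0.0], [0.958, -0.288, 0.0], [0.0, 0.0, -1.0]]
force: [-0.1, -0.2, 2.0]
finger_gap: 0.0106
```

```bash
python3 - <<'E'
from h import *
print(env.sense()['finger_gap'])
a=snap('scene','s2.png');w=snap('side','d2.png')
cv2.imwrite('pics/m2.png',np.hstack([cv2.resize(a[140:300,260:400],(400,457)),cv2.resize(w[120:280,200:360],(400,400))]) if 0 else np.hstack([cv2.resize(a[140:290,260:400],(400,428)),cv2.resize(w[120:270,220:360],(400,428))]))
E
```

```text
0.01059625550249124
```

View pics/m2.png

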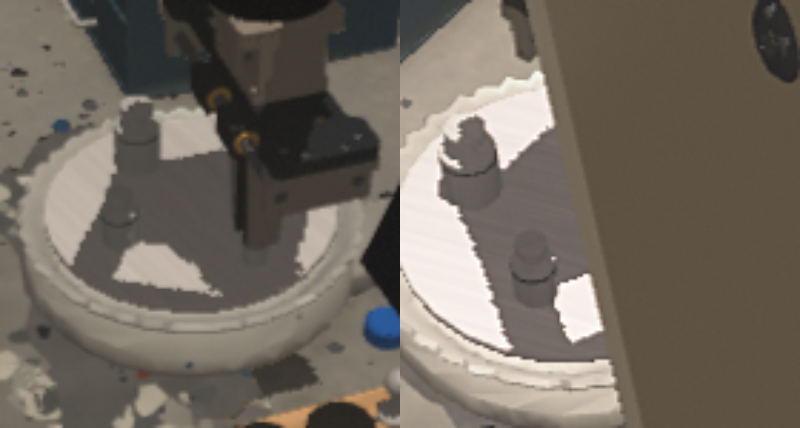

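```bash
python3 - <<'E'
from h import *
c=get_calibration('scene');s=env.sense();T=s['position'];j=s['eef_rot'][:,0];y=s['eef_rot'][:,1];print(T)
f=lambda P:((proj(P,c)-[260,140])*400/140).round(0)
W=np.array([.4378,.4118,.06])
print('base',f(W),'shoulder',f(W+[0,0,.022]),'top',f(W+[0,0,.033]))
for d in(.006,.015,.024):
  print(d,[f(T-j*d+y*e) for e in(-.01,.01)])
im=cv2.imread('pics/s2.png')[200:250,325:375];cv2.imwrite('pics/z2.png',cv2.resize(im,None,fx=11,fy=11,interpolation=2))
E
```

```text
[0.43817347 0.41233881 0.06477851]
base [251. 263.] shoulder [252. 237.] top [253. 224.]
0.006 [array([240., 266.]), array([269., 260.])]
0.015 [array([245., 276.]), array([274., 269.])]
0.024 [array([250., 285.]), array([279., 278.])]
```

View pics/z2.png

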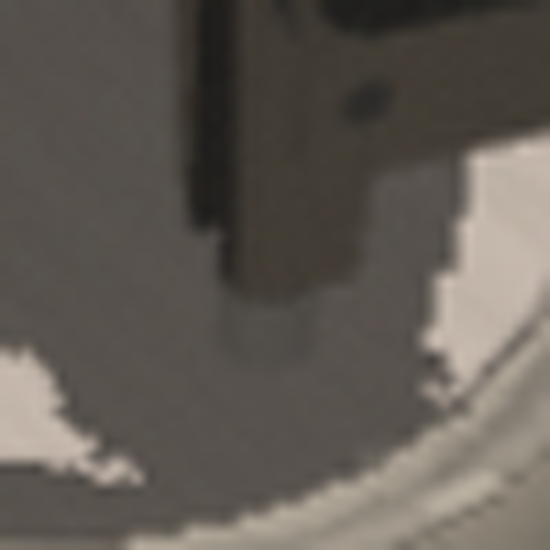

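```bash
python3 - <<'E'
from h import *
c=get_calibration('scene')
T=np.array([.2129,.5872,.1938]);j=np.array([.341,.940,0]);y=np.array([.94,-.341,0])
for dz in(0,.02):print(dz,[proj(T-j*d+y*e+[0,0,dz],c).round(0) for d in(.046,.064)for e in(-.01,.01)])
c=get_calibration('side');T=T+0
for dz in(0,.02):print(dz,[proj(T-j*d+y*e+[0,0,dz],c).round(0) for d in(.046,.064)for e in(-.01,.01)])
E
```

```text
0 [array([174., 184.]), array([187., 182.]), array([175., 191.]), array([188., 189.])]
0.02 [array([172., 174.]), array([185., 172.]), array([172., 181.]), array([186., 179.])]
0 [array([142., 257.]), array([155., 246.]), array([152., 265.]), array([165., 254.])]
0.02 [array([137., 247.]), array([151., 236.]), array([148., 255.]), array([161., 244.])]
```

Call:
play_rows(
  series=[
    [0,0,0.02,0,0],
    [0,0,0.04,0,0],
    [0,0,0.08,0,0],
    [0,0,0.12,0,0],
    [0,0,0.12,0,0],
    [0,0,0,0,0],
  ],
)

```text
time_s: 4.47
position: [0.4392, 0.4133, 0.1624]
eef_rot: [[0.288, 0.958, 0.003], [0.958, -0.288, 0.003], [0.004, 0.002, -1.0]]
force: [0.2, -0.1, -1.0]
finger_gap: 0.0109
```

```bash
python3 - <<'E'
from h import *
s=env.sense();print(s['position'],s['finger_gap'],s['force'])
a=snap('scene','s3.png');cv2.imwrite('pics/m3.png',cv2.resize(a[130:230,290:410],None,fx=5,fy=5,interpolation=2))
E
```

```text
[0.43921918 0.41331059 0.16239699] 0.010865904581580094 [ 0.19406307 -0.06310483 -0.99252458]
```

View pics/m3.png

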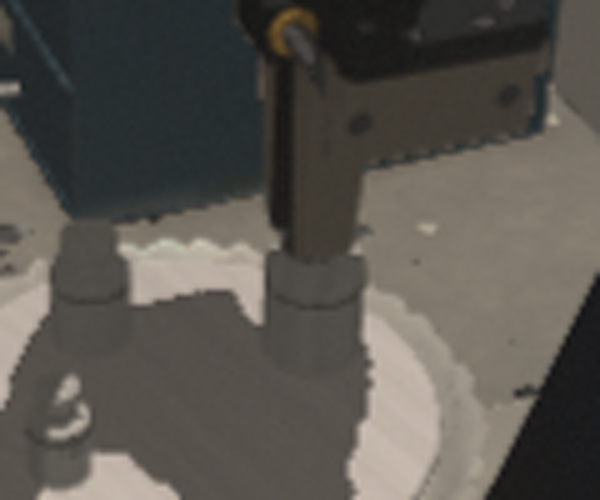

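```bash
python3 - <<'E'
from h import *
a=cv2.imread('pics/s3.png')[160:250,310:400];cv2.imwrite('pics/z3.png',cv2.resize(np.clip(a*2.2,0,255).astype(np.uint8),None,fx=6,fy=6,interpolation=2))
E
```

```text
(no output)
```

View pics/z3.png

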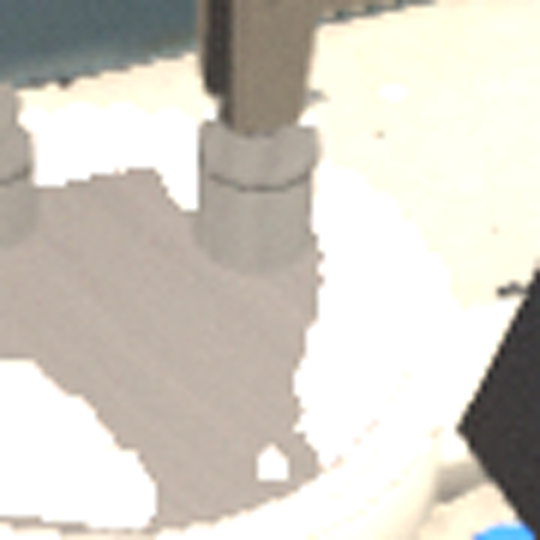

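Call:
play_rows(
  series=[
    [-0.05,-0.02,0,0,0],
    [-0.1,-0.04,0,0,0],
    [-0.11,-0.044,0,0,0],
    [-0.12,-0.048,0,0,0],
    [-0.12,-0.048,0,0,0],
    [-0.1,-0.04,0,0,0],
    [-0.06,-0.024,0,0,0],
    [0,0,-0.1,0,0],
    [0,0,-0.1,0,0],
    [0,0,-0.1,0,0],
    [0,0,-0.06,0,0],
    [0,0,0,0,0],
    [0,0,0,0,0],
  ],
)

```text
time_s: 6.15
position: [0.2733, 0.3465, 0.0701]
eef_rot: [[0.288, 0.958, 0.0], [0.958, -0.288, 0.0], [0.001, 0.0, -1.0]]
force: [0.1, 0.4, -0.1]
finger_gap: 0.0104
```

```bash
python3 - <<'E'
from h import *
s=env.sense();print(s['position'],s['finger_gap'],s['force'])
for n in('scene','side'):
    c=get_calibration(n);print(n,proj(s['position'],c))
a=snap('scene','s4.png');b=snap('side','d4.png')
g=lambda i,x,y:cv2.resize(i[y:y+130,x:x+90],(400,578),interpolation=2)
m=np.hstack([g(a,250,230),g(b,275,240)]);cv2.imwrite('pics/m4.png',np.clip(m*1.6,0,255).astype(np.uint8))
E
```

```text
[0.27328126 0.34652557 0.07012127] 0.01042732888928772 [ 0.07316279  0.38255268 -0.1081726 ]
scene [291.6195356  289.92523672]
side [327.95264741 301.29402744]
```

View pics/m4.png

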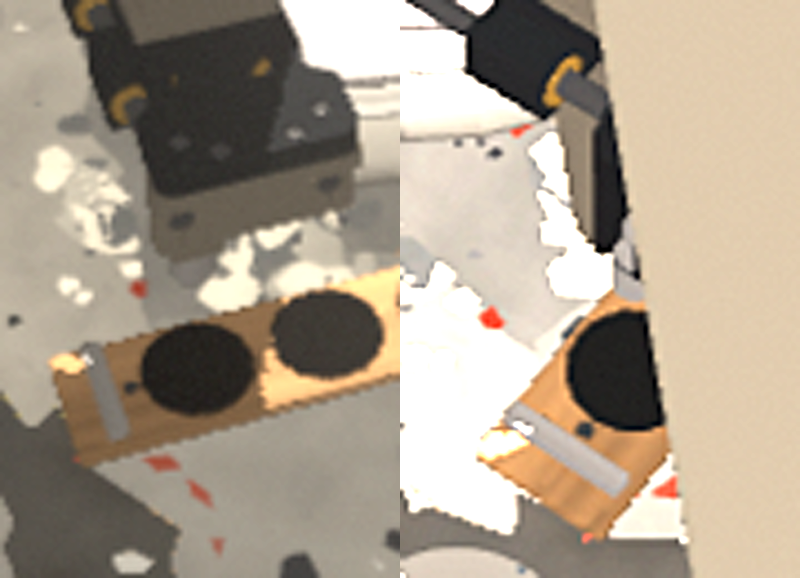

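Call:
play_rows(
  series=[
    [0.006,0.004,-0.06,0,0],
    [0,0,-0.06,0,0],
    [0,0,-0.05,0,0],
    [0,0,-0.03,0,0],
    [0,0,-0.01,0,0],
    [0,0,-0.006,0,0],
    [0,0,0,0,0],
    [0,0,0,0,0],
  ],
)

```text
time_s: 7.25
position: [0.2747, 0.3474, 0.0159]
eef_rot: [[0.288, 0.958, 0.0], [0.958, -0.288, 0.0], [0.001, 0.0, -1.0]]
force: [0.1, 0.0, -0.4]
finger_gap: 0.0103
```

Call:
play_rows(
  series=[
    [0,0,-0.004,0,0],
    [0,0,0,0,0],
    [0,0,0,0,0.15],
    [0,0,0,0,0.22],
    [0,0,0,0,0.3],
    [0,0,0,0,0.4],
    [0,0,0,0,0.4],
    [0,0,0.04,0,0.4],
    [0,0,0.1,0,0.4],
    [0,0,0.1,0,0.4],
    [0,0,0.12,0,0.5],
    [0,0,0.12,0,0.5],
    [0,0,0.12,0,0.5],
    [0,0,0,0,0.5],
  ],
)

```text
time_s: 9.0
position: [0.2755, 0.3484, 0.1671]
eef_rot: [[0.288, 0.958, 0.003], [0.958, -0.288, 0.004], [0.004, 0.002, -1.0]]
force: [0.9, 0.7, 0.1]
finger_gap: 0.0456
```

Call:
play_rows(
  series=[
    [0.04,0.05,0,0,0.5],
    [0.07,0.09,0,0,0.5],
    [0.08,0.1,0,0,0.5],
    [0.08,0.1,0,0,0.5],
    [0.07,0.09,0,0,0.5],
    [0.05,0.06,0,0,0.5],
    [0.022,0.025,0,0,0.5],
    [0,0,0,0,0.5],
    [0,0,0,0,0.5],
  ],
)

```text
time_s: 10.12
position: [0.377, 0.4753, 0.1642]
eef_rot: [[0.288, 0.958, -0.001], [0.958, -0.288, -0.001], [-0.001, -0.0, -1.0]]
force: [-0.2, 0.7, -1.0]
finger_gap: 0.0457
```

```bash
python3 - <<'E'
from h import *
s=env.sense();print(s['position'],s['finger_gap'],s['force'])
a=snap('scene','s5.png')
c=get_calibration('scene')
g=lambda i,x,y:cv2.resize(i[y:y+130,x:x+90],(400,578),interpolation=2)
p=proj([.2747,.3475,.01],c);print('pad',(p-[250,230])*4.444)
print('w4 top',(proj([.2747,.3475,.043],c)-[250,230])*4.444)
print('w3 top',(proj([.3785,.4771,.101],c)-[270,130])*4.444,'tcp',(proj(s['position'],c)-[270,130])*4.444)
cv2.imwrite('pics/m5.png',np.clip(np.hstack([g(a,250,230),g(a,270,130)])*1.5,0,255).astype(np.uint8))
E
```

```text
[0.37702666 0.47532145 0.16420576] 0.04572701698856861 [-0.22522672  0.70555472 -1.01931455]
pad [192.92030387 368.80075685]
w4 top [189.63246357 311.9859064 ]
w3 top [135.01891394 348.10692417] tcp [129.96053922 224.82173514]
```

View pics/m5.png

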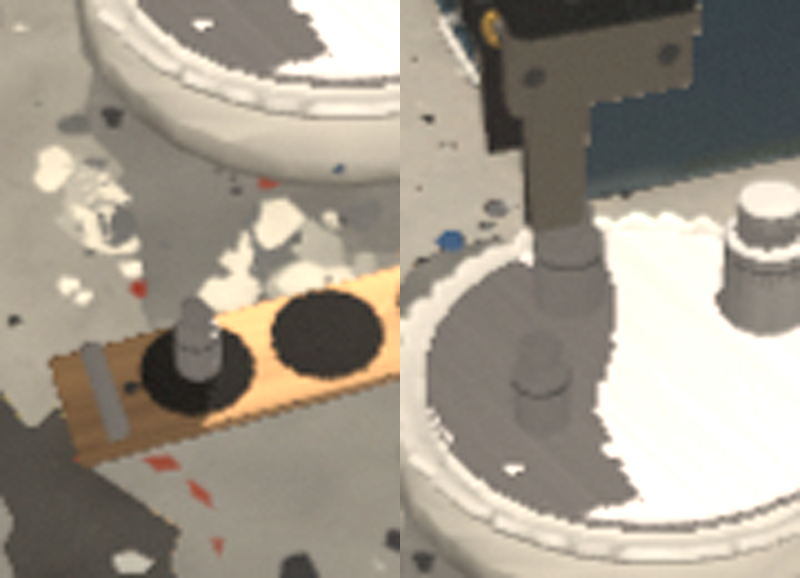

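Call:
play_rows(
  series=[
    [0.006,0.007,-0.05,0,0.5],
    [0,0,-0.1,0,0.5],
    [0,0,-0.1,0,0.5],
    [0,0,-0.07,0,0.5],
    [0,0,-0.04,0,0.5],
    [0,0,-0.017,0,0.5],
    [0,0,0,0,0.4],
    [0,0,0,0,0.3],
    [0,0,0,0,0.22],
    [0,0,0,0,0.1],
    [0,0,0,0,0],
    [0,0,0,0,0],
    [0,0,0,0,0],
  ],
  grip_force=25,
)

```text
time_s: 11.8
position: [0.3793, 0.4781, 0.0708]
eef_rot: [[0.288, 0.958, 0.001], [0.958, -0.288, 0.001], [0.001, 0.0, -1.0]]
force: [0.6, 1.3, 4.7]
finger_gap: 0.0156
```

Call:
play_rows(
  series=[
    [0,0,0.02,0,0],
    [0,0,0.05,0,0],
    [0,0,0.1,0,0],
    [0,0,0.12,0,0],
    [0,0,0.1,0,0],
    [-0.02,-0.052,0,0,0],
    [-0.04,-0.1,0,0,0],
    [-0.05,-0.13,0,0,0],
    [-0.05,-0.13,0,0,0],
    [-0.04,-0.1,0,0,0],
    [-0.02,-0.07,0,0,0],
    [0,0,-0.1,0,0],
    [0,0,-0.1,0,0],
    [0,0,-0.1,0,0],
    [0,0,-0.08,0,0],
    [0,0,-0.05,0,0],
    [0,0,0,0,0],
    [0,0,0,0,0],
  ],
)

```text
time_s: 14.05
position: [0.3243, 0.3325, 0.0609]
eef_rot: [[0.288, 0.958, 0.001], [0.958, -0.288, 0.001], [0.001, 0.0, -1.0]]
force: [-0.2, 0.7, -1.2]
finger_gap: 0.016
```

Call:
play_rows(
  series=[
    [0,0,-0.06,0,0],
    [0,0,-0.05,0,0],
    [0,0,-0.03,0,0],
    [0,0,-0.015,0,0],
    [0,0,-0.005,0,0],
    [0,0,0,0,0],
    [0,0,0,0,0],
  ],
)

```text
time_s: 14.92
position: [0.3241, 0.3323, 0.0207]
eef_rot: [[0.288, 0.958, 0.0], [0.958, -0.288, 0.0], [0.0, 0.0, -1.0]]
force: [-0.9, -1.0, 4.0]
finger_gap: 0.016
```

Call:
play_rows(
  series=[
    [0,0,0,0,0.21],
    [0,0,0,0,0.27],
    [0,0,0,0,0.35],
    [0,0,0,0,0.42],
    [0,0,0.04,0,0.42],
    [0,0,0.12,0,0.42],
    [0,0,0.16,0,0.42],
    [0,0,0.16,0,0.45],
    [0,0,0.16,0,0.5],
    [0.03,0.06,0,0,0.5],
    [0.06,0.11,0,0,0.5],
    [0.08,0.15,0,0,0.5],
    [0.08,0.15,0,0,0.5],
    [0.08,0.15,0,0,0.5],
    [0.06,0.11,0,0,0.5],
    [0.04,0.07,0,0,0.5],
    [0.018,0.027,0,0,0.5],
    [0,0,0,0,0.5],
    [0,0,0,0,0.5],
  ],
)

```text
time_s: 17.3
position: [0.4356, 0.5382, 0.1801]
eef_rot: [[0.288, 0.958, -0.001], [0.958, -0.288, -0.001], [-0.001, -0.0, -1.0]]
force: [-0.7, 0.3, 0.7]
finger_gap: 0.0465
```

Call:
play_rows(
  series=[
    [0.003,0.004,-0.05,0,0.5],
    [0,0,-0.1,0,0.5],
    [0,0,-0.1,0,0.5],
    [0,0,-0.08,0,0.5],
    [0,0,-0.05,0,0.5],
    [0,0,-0.032,0,0.5],
    [0,0,0,0,0.45],
    [0,0,0,0,0.36],
    [0,0,0,0,0.28],
    [0,0,0,0,0.15],
    [0,0,0,0,0],
    [0,0,0,0,0],
    [0,0,0,0,0],
  ],
  grip_force=35,
)

```text
time_s: 18.92
position: [0.4371, 0.5405, 0.078]
eef_rot: [[0.288, 0.958, 0.001], [0.958, -0.288, 0.001], [0.001, 0.0, -1.0]]
force: [-0.2, 1.2, 6.0]
finger_gap: 0.0213
```

Call:
play_rows(
  series=[
    [0,0,0.02,0,0],
    [0,0,0.05,0,0],
    [0,0,0.1,0,0],
    [0,0,0.1,0,0],
    [0,0,0.08,0,0],
    [-0.017,-0.06,0,0,0],
    [-0.031,-0.11,0,0,0],
    [-0.042,-0.15,0,0,0],
    [-0.042,-0.15,0,0,0],
    [-0.042,-0.15,0,0,0],
    [-0.037,-0.13,0,0,0],
    [-0.028,-0.1,0,0,0],
    [-0.013,-0.041,0,0,0],
    [0,0,-0.1,0,0],
    [0,0,-0.1,0,0],
    [0,0,-0.1,0,0],
    [0,0,-0.05,0,0],
    [0,0,0,0,0],
    [0,0,0,0,0],
  ],
)

```text
time_s: 21.3
position: [0.3742, 0.3176, 0.078]
eef_rot: [[0.288, 0.958, 0.001], [0.958, -0.288, 0.001], [0.001, 0.001, -1.0]]
force: [-0.7, 0.3, -2.6]
finger_gap: 0.0215
```

Lower to 0.028.

Call:
play_rows(
  series=[
    [0,0,-0.06,0,0],
    [0,0,-0.06,0,0],
    [0,0,-0.04,0,0],
    [0,0,-0.025,0,0],
    [0,0,-0.01,0,0],
    [0,0,-0.005,0,0],
    [0,0,0,0,0],
    [0,0,0,0,0],
  ],
)

```text
time_s: 22.3
position: [0.3739, 0.3173, 0.0278]
eef_rot: [[0.288, 0.958, 0.0], [0.958, -0.288, 0.0], [0.0, 0.0, -1.0]]
force: [-1.5, -0.5, 5.5]
finger_gap: 0.0212
```

Call:
play_rows(
  series=[
    [0,0,0,0,0.27],
    [0,0,0,0,0.33],
    [0,0,0,0,0.4],
    [0,0,0,0,0.46],
    [0,0,0.04,0,0.46],
    [0,0,0.12,0,0.46],
    [0,0,0.16,0,0.46],
    [0,0,0.16,0,0.5],
    [0,0,0.16,0,0.6],
    [0.04,0.05,0,0,0.6],
    [0.08,0.1,0,0,0.6],
    [0.1,0.13,0,0,0.6],
    [0.1,0.13,0,0,0.6],
    [0.1,0.13,0,0,0.6],
    [0.06,0.08,0,0,0.6],
    [0.036,0.042,0,0,0.6],
    [0,0,0,0,0.6],
    [0,0,0,0,0.6],
  ],
)

```text
time_s: 24.55
position: [0.5022, 0.4819, 0.1871]
eef_rot: [[0.288, 0.958, -0.001], [0.958, -0.288, -0.001], [-0.001, -0.0, -1.0]]
force: [-0.1, -0.2, 0.1]
finger_gap: 0.055
```

TCP to 0.085: −0.102 → −0.408.

Call:
play_rows(
  series=[
    [0.002,0.003,-0.05,0,0.6],
    [0,0,-0.1,0,0.6],
    [0,0,-0.1,0,0.6],
    [0,0,-0.08,0,0.6],
    [0,0,-0.05,0,0.6],
    [0,0,-0.028,0,0.6],
    [0,0,0,0,0.5],
    [0,0,0,0,0.42],
    [0,0,0,0,0.34],
    [0,0,0,0,0.2],
    [0,0,0,0,0],
    [0,0,0,0,0],
    [0,0,0,0,0],
  ],
  grip_force=45,
)

```text
time_s: 26.18
position: [0.5036, 0.4839, 0.086]
eef_rot: [[0.288, 0.958, 0.001], [0.958, -0.288, 0.001], [0.001, 0.001, -1.0]]
force: [0.8, 2.4, 4.9]
finger_gap: 0.0271
```

Call:
play_rows(
  series=[
    [0,0,0.02,0,0],
    [0,0,0.05,0,0],
    [0,0,0.1,0,0],
    [0,0,0.1,0,0],
    [0,0,0.05,0,0],
    [-0.022,-0.05,0,0,0],
    [-0.04,-0.09,0,0,0],
    [-0.053,-0.12,0,0,0],
    [-0.053,-0.12,0,0,0],
    [-0.053,-0.12,0,0,0],
    [-0.048,-0.11,0,0,0],
    [-0.035,-0.08,0,0,0],
    [-0.014,-0.035,0,0,0],
    [0,0,-0.1,0,0],
    [0,0,-0.1,0,0],
    [0,0,-0.08,0,0],
    [0,0,-0.04,0,0],
    [0,0,0,0,0],
    [0,0,0,0,0],
  ],
)

```text
time_s: 28.55
position: [0.4242, 0.3025, 0.086]
eef_rot: [[0.288, 0.958, 0.001], [0.958, -0.288, 0.001], [0.001, 0.001, -1.0]]
force: [0.4, -0.7, -3.7]
finger_gap: 0.0273
```

Call:
play_rows(
  series=[
    [-0.002,0,-0.06,0,0],
    [0,0,-0.06,0,0],
    [0,0,-0.04,0,0],
    [0,0,-0.025,0,0],
    [0,0,-0.01,0,0],
    [0,0,-0.005,0,0],
    [0,0,0,0,0],
    [0,0,0,0,0],
  ],
)

```text
time_s: 29.55
position: [0.4234, 0.3023, 0.0359]
eef_rot: [[0.288, 0.958, 0.0], [0.958, -0.288, 0.0], [0.0, 0.0, -1.0]]
force: [-2.6, -1.1, 4.5]
finger_gap: 0.027
```

Release, rise, and move away for a clear view.

Call:
play_rows(
  series=[
    [0,0,0,0,0.34],
    [0,0,0,0,0.4],
    [0,0,0,0,0.47],
    [0,0,0,0,0.53],
    [0,0,0.04,0,0.53],
    [0,0,0.12,0,0.53],
    [0,0,0.16,0,0.53],
    [0,0,0.16,0,0.53],
    [0,0,0.16,0,0.53],
    [-0.08,0.12,0,0,0.53],
    [-0.12,0.16,0,0,0.53],
    [-0.12,0.16,0,0,0.53],
    [-0.12,0.16,0,0,0.53],
    [-0.12,0.16,0,0,0.53],
    [-0.12,0.16,0,0,0.53],
    [-0.08,0.1,0,0,0.53],
    [0,0,0,0,0.53],
    [0,0,0,0,0.53],
  ],
)

```text
time_s: 31.8
position: [0.2335, 0.5566, 0.1956]
eef_rot: [[0.288, 0.958, 0.0], [0.958, -0.288, -0.0], [-0.0, 0.0, -1.0]]
force: [0.1, -0.1, 0.4]
finger_gap: 0.0488
```

```bash
python3 - <<'E'
from h import *
s=env.sense();print(s['position'],s['force'])
P=[(.4237,.3027),(.3742,.3178),(.3243,.3325),(.2747,.3475)];H=[.07,.06,.051,.043]
out=[]
for n,x,y in(('scene',255,250),('side',285,190)):
    a=snap(n,n+'9.png');c=get_calibration(n);k=4 if n=='scene' else 3.5
    w,h=(170,90) if n=='scene' else (150,165)
    cr=cv2.resize(a[y:y+h,x:x+w],None,fx=k,fy=k,interpolation=2);cr=np.clip(cr*1.3,0,255).astype(np.uint8)
    cv2.imwrite('pics/f_%s.png'%n,cr)
    print(n,[((proj([*p,z],c)-[x,y]+.5)*k).round(0) for p,z in zip(P,H)],'mm/px~')
E
```

```text
[0.23350125 0.55656026 0.1956148 ] [ 0.06391632 -0.10861879  0.37036325]
scene [array([507.,  68.]), array([391., 113.]), array([273., 159.]), array([153., 203.])] mm/px~
side [array([368., 129.]), array([298., 224.]), array([226., 322.]), array([151., 423.])] mm/px~
```

View pics/f_scene.png

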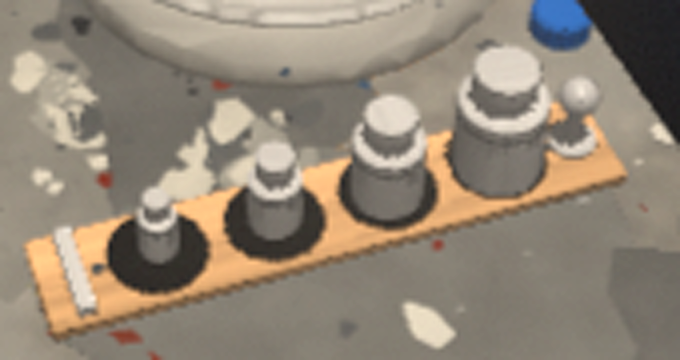

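View pics/f_side.png

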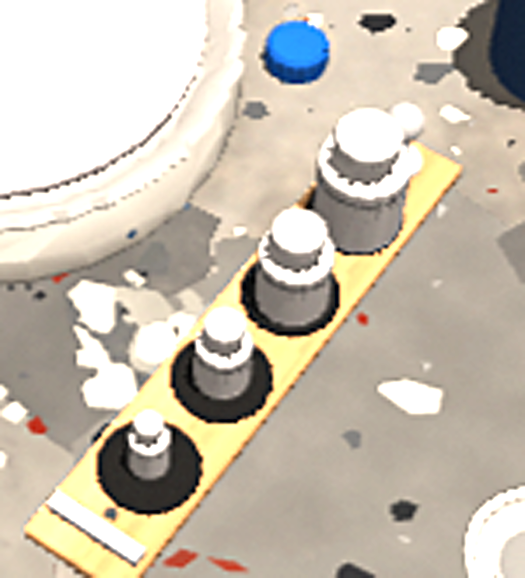

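```bash
python3 -c "
from rig import env
print(env.finish_job(),env.sense()['time_s'])"
```

```text
the job is handed in; nothing more can be done
the job is handed in; nothing more can be done
```

I moved all four weights from the scale plate to the tray, picking each one up by its knob. They stand in size order, with the largest next to the ball-headed post and the smallest next to the bar. I handed the job in at about 32 s of the 80 s allowed; no verdict was reported.

- **Placing:** in the last scene and side pictures all four stand upright on their own pads. The knob tops are within about 3 mm of where they should be over the pad centres (limit 12 mm). The gripper is clear of everything.
- **Forces:** the readings I took after each move stayed at about 6 N or less.
- **What disagreed:** the fingertips appeared about 20 mm higher in the pictures than the reported TCP. My first grasp therefore closed on the smallest weight's knob instead of its body. I then set the other grasp heights to hold the knobs on purpose. The finger opening also read 1.4–1.9 mm below the actual knob diameters.

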